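Roof the four birdhouses on the carver's stall

ROBOT

A 7-joint arm with a two-finger parallel gripper is mounted at the origin on the work surface. World frame = base frame: x ahead of the robot, y to its left, z up, the work surface at z = 0. Lengths are in m, angles in rad, forces in N, time in s.
With the tool pointing down it reaches from about 0.35 to 0.9 m from the base axis. Payload 8.1 kg.
Tool frame: the origin (TCP) lies at the very end of the fingers, on their centre line; the grasp point (between the pads) lies 19 mm behind it; z points along the fingers, y is the line along which they close (so a half turn about z gives the same grasp; the last joint's range is limited). The gripper opens to 85 mm and grips with 20 to 120 N. Pads are 22 mm wide; open, the fingers measure 114 mm over their backs; the gripper's body (76 mm by 85 mm) begins 54 mm behind the grasp point. The pads swing forward as they close: fully open they stand 13 mm farther back than shut.
Start: joints at [1.226, 0.434, 0.025, 1.573, -0.012, 1.134, -0.075], TCP at [0.15, -0.607, 0.231] pointing down, gripper open.
Joint ranges: [-2.62, 2.62], [-0.44, 2.09], [-1.27, 1.32], [0.08, 2.57], [-1.32, 4.46], [0.12, 2], [-2.74, 2.74]. Speed limits (rad/s): [2.22, 2.22, 3.01, 3.01, 3.14, 3.14, 3.14].

INTERFACE

Orientations are given as a 3x3 rotation matrix whose columns are the frame's x, y, z axes.
In Python, from bench import r gives the robot as it stands.
- The arm moves only by the shell command python3 -m inch 'ROWS' [FORCE]. ROWS is JSON, a list of rows, each a list of 3 entries, a list of its own where there are three numbers: the turn, a rotation vector about the tool's x, y, z in units of 6 degrees (1.0 is 6 degrees), then the shift along the tool's x, y, z in units of 50 mm (1.0 is 50 mm), then the closure, from 0 (fully open) to 1 (shut). A call has exactly 5 rows; each row shifts and turns the commanded pose from where the row before left it, along the tool's axes as they then stand; what a row does not reach is not made up. A row lasts 1/10 s, in which the tool goes at most 50 mm and 8.59 degrees, less where a joint would pass 70% of its speed; a pose out of reach is approached as far as the arm can. A call is refused whole if a number of a shift passes 1 or a number of a turn 1, either way. A call with a gripper value outside its range is refused whole. The fingers move at their own pace and stop on an object; FORCE is the grip in N (left out, the last holds). Time passes only in rows, so rows that do not move let the fingers close, or fill a call up. It gives the time, the measured TCP pose, the force, the opening and the grip force at its end, in the units of the state.
- r.observe(): the state, without advancing time (a new reading comes with each control period).
- r.camera(name): name is "side" or "top" or "wrist"; returns a dict with "frame" (384x512x3 uint8, red, green, blue), "intrinsics" (3x3 intrinsics, pixels), "origin" and "attitude" of the camera in the world. Camera axes: x right, y up, looking along -z (the intrinsics and any distortion apply to the point x, -y, -z); pixel columns grow to the right and rows downward; lengths in m; the calibration is good to about 2 mm. The wrist camera is an equidistant fisheye: a pixel r from the principal point sees the ray r / f radians off the axis. A picture is of the moment at which its call begins. There is no depth.
- r.finish_job(): hands the job in; it is judged then, once.
The state is a dict: "time_s": time; "joint_pos": joint angles; "qd": joint speeds; "tau": joint torques, N m; "eef_pos": TCP position; "ee_rot": TCP orientation; "ft_force": force on the tool from outside, world axes, zero at the start; "torque": the same for the moment, N m; "gripper_width": finger opening in m; "gripper_force": force on a finger pad.
Only numpy, scipy, OpenCV 4.12 (cv2) and the standard library are available. Lean on these libraries where they do the work, as an engineer would, in place of code of your own. Each camera call takes 0.05 s, during which the arm holds its last target. There are 200 camera calls.

TASK

Put every birdhouse's own roof on it: each roof belongs to the house whose rim is painted in the roof's colour (gable roofs on the oblong houses, round caps on the round ones). Set each roof down gently, without dropping it, so that its plug sits inside the house and it lies flat on the rim. Leave the houses standing where they are and do not disturb the carved owl and the wooden bowl.

Things in the scene. Friction and masses are not known exactly. Their poses are not given: they have to be found in the camera images.
- house_yellow: yellow birdhouse: pale open-topped oblong wooden box, upright, 96 mm along its x, 76 along y, 84 high, walls 9 thick: the opening in its top is 78 mm (x) by 58 (y), 76 deep. Top 12 mm of the walls (the rim) and trim painted yellow. Loose, about 0.8 kg. Origin: centre of its underside; z up, x along the long side
- house_blue: blue birdhouse: pale open-topped oblong wooden box, upright, 96 mm along its x, 76 along y, 84 high, walls 9 thick: the opening in its top is 78 mm (x) by 58 (y), 76 deep. Top 12 mm of the walls (the rim) and trim painted blue. Loose, about 0.8 kg. Origin: centre of its underside; z up, x along the long side
- house_green: green birdhouse: pale open-topped round wooden pot, upright, 92 mm across the top, 84 high, wall 10 thick: the opening in its top is 72 mm across, 76 deep. Top 12 mm of the wall (the rim) and trim painted green. Loose, about 0.8 kg. Origin: centre of its underside; z up
- house_brown: brown birdhouse: pale open-topped round wooden pot, upright, 92 mm across the top, 84 high, wall 10 thick: the opening in its top is 72 mm across, 76 deep. Top 12 mm of the wall (the rim) and trim painted brown. Loose, about 0.8 kg. Origin: centre of its underside; z up
- roof_yellow: yellow gable roof, 106 mm along its x (the ridge), 100 wide, 0.22 kg, standing on its plug. From the origin (centre of the plug's underside) up: pale plug 58 mm (x) by 38 (y), 14 high, which enters the house with ridge along its long side; flat underside at 14 mm, to rest on the rim; ridge top at 50; grey chimney 24 by 24 mm in the middle up to 84, to grip it by
- roof_blue: blue gable roof, 106 mm along its x (the ridge), 100 wide, 0.22 kg, standing on its plug. From the origin (centre of the plug's underside) up: pale plug 58 mm (x) by 38 (y), 14 high, which enters the house with ridge along its long side; flat underside at 14 mm, to rest on the rim; ridge top at 50; grey chimney 24 by 24 mm in the middle up to 84, to grip it by
- roof_green: domed, white-dotted green roof, round, 104 mm across, 0.22 kg, standing on its plug. From the origin (centre of the plug's underside) up: pale plug 52 mm across, 14 high, which enters the house; flat underside at 14 mm, to rest on the rim; top of the cap at 50; pale round knob 24 mm across in the middle up to 84, to grip it by
- roof_brown: dark conical brown roof, round, 104 mm across, 0.22 kg, standing on its plug. From the origin (centre of the plug's underside) up: pale plug 52 mm across, 14 high, which enters the house; flat underside at 14 mm, to rest on the rim; top of the cap at 50; pale round knob 24 mm across in the middle up to 84, to grip it by
- owl: small carved wooden owl, a bystander, 51 mm across, 81 mm high. Origin: centre of its underside
- bowl: small turned wooden bowl, a bystander, 100 mm across, 40 mm high. Origin: centre of its underside
Things that resemble listed ones, but are neither listed nor needed, are in the scene too. What is shaped like the roof_yellow but pink is not meant.

How it is judged:
At the end, for the whole second after the job is handed in: Each roof released and at rest on the house of its colour: underside on the rim (within 4 mm in height), centred within 16 mm, level within 0.08 rad, gable ridges along the long sides within 0.35 rad; the houses upright on the table, within 30 mm of where they started (z of roof_yellow in the frame of house_yellow between 0.066 and 0.074 m and horizontal distance between roof_yellow and house_yellow below 0.016 m and angle between each of roof_yellow, roof_blue, roof_green, roof_brown's own z axis and vertical below 0.08 rad and angle between each of house_yellow, house_blue, house_green, house_brown's own z axis and vertical below 0.06 rad and height (world z) of each of house_yellow, house_blue, house_green, house_brown below 0.006 m and distance of each of house_yellow, house_blue, house_green, house_brown from where it was at the start of the episode below 0.03 m and linear speed of each of roof_yellow, house_yellow, roof_blue, house_blue, roof_green, house_green, roof_brown, house_brown below 0.02 m/s and angle between the x axis of roof_yellow and the x axis of house_yellow, either way round below 0.35 rad and z of roof_blue in the frame of house_blue between 0.066 and 0.074 m and horizontal distance between roof_blue and house_blue below 0.016 m and angle between the x axis of roof_blue and the x axis of house_blue, either way round below 0.35 rad and z of roof_green in the frame of house_green between 0.066 and 0.074 m and horizontal distance between roof_green and house_green below 0.016 m and z of roof_brown in the frame of house_brown between 0.066 and 0.074 m and horizontal distance between roof_brown and house_brown below 0.016 m); the robot touches nothing.
It fails at once if a roof is dropped (it falls faster than 0.6 m/s while no finger touches it, a drop of about 2 cm) ((linear speed of roof_yellow above 0.6 m/s and contact force between the fingers and roof_yellow below 0.01 N) or (linear speed of roof_blue above 0.6 m/s and contact force between the fingers and roof_blue below 0.01 N) or (linear speed of roof_green above 0.6 m/s and contact force between the fingers and roof_green below 0.01 N) or (linear speed of roof_brown above 0.6 m/s and contact force between the fingers and roof_brown below 0.01 N)).
It fails at once if the carved owl or the wooden bowl is pushed more than 20 mm (distance of any of owl, bowl from where it was at the start of the episode above 0.02 m).
It also fails if it takes over 115 s, if anything falls off the work surface, if the arm or the gripper's body presses on something with over 40 N, if the wrist force passes 120 N, or if a joint passes its speed limit or range.

## Working session

There is one attempt and no reset: what is moved stays moved. The work goes in short steps, Python scripts to look and compute and a shell command to move; the robot and the scene stay as the last step left them, time stands still between calls to the robot, and variables do not carry over. Pictures are saved under pics/ and viewed, at most 14 in all, crops included, and the job is handed in when it is done.

```bash
ls; mkdir -p pics
python3 - <<'E'
from bench import r
import cv2,numpy as np,pickle
o=r.observe();print({k:np.round(v,3).tolist() for k,v in o.items()})
d={}
for n in("top","side","wrist"):
    c=r.camera(n);d[n]=c;cv2.imwrite(f"pics/{n}0.png",c["frame"][:,:,::-1])
    print(n,np.round(c["intrinsics"],1).tolist(),np.round(c["origin"],3),np.round(c["attitude"],3).tolist(),[k for k in c])
pickle.dump(d,open("c0.pkl","wb"))
E
```

```text
pics
{'time_s': 0.0, 'joint_pos': [1.226, 0.435, 0.025, 1.574, -0.012, 1.134, -0.075], 'qd': [-0.001, 0.001, 0.0, -0.0, 0.0, -0.002, -0.002], 'tau': [-0.0, -67.046, 1.025, -31.621, 0.016, 0.012, -0.0], 'eef_pos': [0.149, -0.606, 0.231], 'ee_rot': [[0.971, 0.239, -0.001], [0.239, -0.971, 0.002], [-0.0, -0.002, -1.0]], 'ft_force': [0.643, -0.384, 0.017], 'torque': [0.061, 0.001, -0.001], 'gripper_force': 0.0, 'gripper_width': 0.086}
top [[351.0, 0.0, 257.9], [0.0, 351.0, 188.7], [0.0, 0.0, 1.0]] [ 0.531 -0.082  1.052] [[-0.016, 0.996, -0.085], [-1.0, -0.017, -0.013], [-0.014, 0.085, 0.996]] ['frame', 'intrinsics', 'origin', 'attitude']
side [[472.8, 0.0, 256.0], [0.0, 472.8, 193.3], [0.0, 0.0, 1.0]] [0.241 0.962 0.786] [[-0.947, 0.175, -0.268], [-0.32, -0.528, 0.786], [-0.005, 0.831, 0.557]] ['frame', 'intrinsics', 'origin', 'attitude']
wrist [[297.3, 0.0, 255.7], [0.0, 297.3, 189.5], [0.0, 0.0, 1.0]] [ 0.227 -0.588  0.373] [[0.239, 0.923, 0.3], [-0.971, 0.228, 0.071], [-0.003, -0.309, 0.951]] ['frame', 'intrinsics', 'origin', 'attitude']
```

View pics/top0.png

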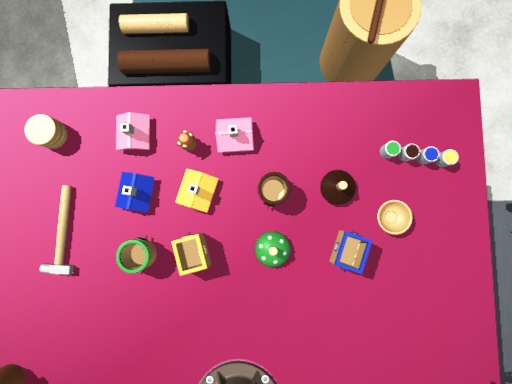

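View pics/side0.png

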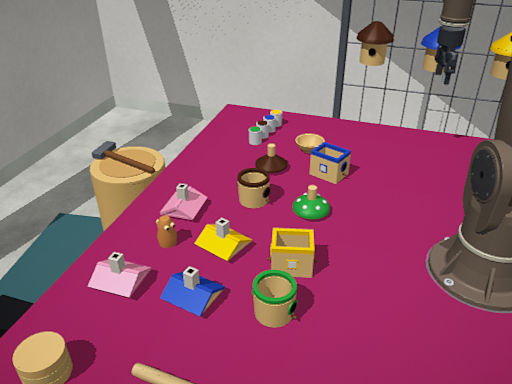

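Run:
```python
import cv2,pickle,numpy as np
d=pickle.load(open("c0.pkl","rb"))
f=d["top"]["frame"][105:280,105:405,::-1]
cv2.imwrite("pics/topc.png",cv2.resize(f,(800,467),interpolation=cv2.INTER_CUBIC))
f=d["side"]["frame"][130:330,80:360,::-1]
cv2.imwrite("pics/sidec.png",cv2.resize(f,(800,571),interpolation=cv2.INTER_CUBIC))
```

```text
(no output)
```

View pics/topc.png

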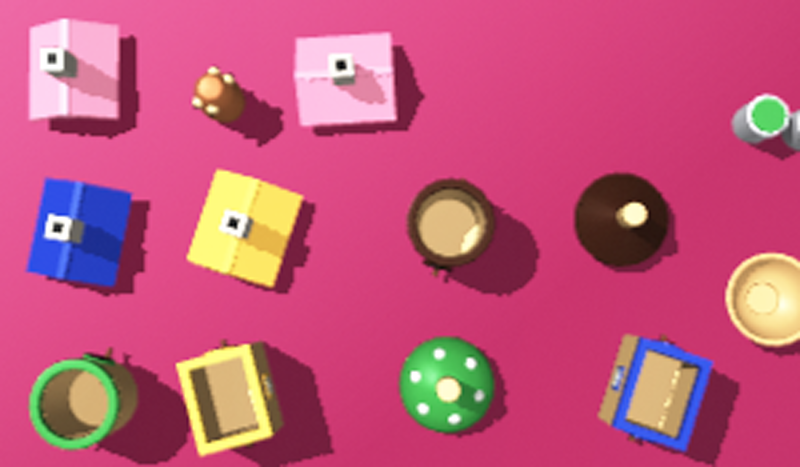

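View pics/sidec.png

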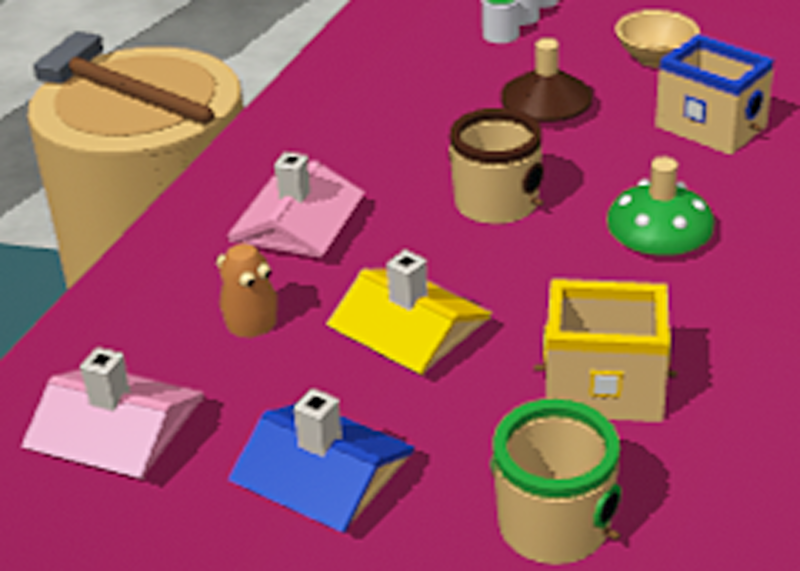

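```bash
cat > h.py <<'E'
import cv2,pickle,numpy as np
def ray(c,p):
    K=c["intrinsics"];v=np.array([(p[0]-K[0,2])/K[0,0],-(p[1]-K[1,2])/K[1,1],-1.])
    w=np.array(c["attitude"])@v;return np.array(c["origin"]),w/np.linalg.norm(w)
def plane(c,p,z):
    o,w=ray(c,p);return o+w*(z-o[2])/w[2]
def tri(c1,p1,c2,p2):
    o1,w1=ray(c1,p1);o2,w2=ray(c2,p2)
    P=lambda w:np.eye(3)-np.outer(w,w)
    x=np.linalg.solve(P(w1)+P(w2),P(w1)@o1+P(w2)@o2)
    return x,np.linalg.norm(P(w1)@(x-o1))+np.linalg.norm(P(w2)@(x-o2))
H={"yellow":((20,120,90),(34,255,255)),"blue":((108,120,60),(125,255,255)),"green":((50,110,60),(75,255,255)),"brown":((0,60,15),(14,255,95))}
def mask(c,name,box):
    h=cv2.cvtColor(c["frame"],cv2.COLOR_RGB2HSV);m=cv2.inRange(h,*H[name]) if name in H else cv2.inRange(h,*name)
    o=np.zeros_like(m);x0,y0,x1,y1=box;o[y0:y1,x0:x1]=m[y0:y1,x0:x1];return o
def biggest(m):
    cs=cv2.findContours(m,cv2.RETR_EXTERNAL,cv2.CHAIN_APPROX_NONE)[0];return max(cs,key=cv2.contourArea)[:,0,:]
E
python3 - <<'E'
from h import *
np.set_printoptions(precision=4,suppress=True)
d=pickle.load(open("c0.pkl","rb"));T,S=d["top"],d["side"]
house={"yellow":((165,228,215,280),(265,220,320,280)),"blue":((328,225,378,280),(300,138,355,185)),
"green":((110,232,160,278),(245,265,305,330)),"brown":((254,168,294,215),(230,165,275,205))}
for n,(bt,bs) in house.items():
    a=biggest(mask(T,n,bt));
    b=biggest(mask(S,n,bs))
    w=np.array([plane(T,p,.078)[:2] for p in a],np.float32)
    rT=cv2.minAreaRect(a)[0]; fT=cv2.minEnclosingCircle(a)
    print(n,"px",rT,cv2.boundingRect(a),"side",cv2.boundingRect(b),"world",cv2.minAreaRect(w),cv2.minEnclosingCircle(w))
    ms=cv2.moments(cv2.convexHull(b));ps=(ms["m10"]/ms["m00"],ms["m01"]/ms["m00"])
    print("   tri",*tri(T,rT,S,ps))
gab={"yellow":((172,165,222,218),(190,218,255,262)),"blue":((112,168,158,215),(158,260,228,315))}
for n,(bt,bs) in gab.items():
    a=biggest(mask(T,n,bt));w=np.array([plane(T,p,.02)[:2] for p in a],np.float32)
    def hole(c,b):
        g=cv2.cvtColor(c["frame"],cv2.COLOR_RGB2GRAY);h=cv2.cvtColor(c["frame"],cv2.COLOR_RGB2HSV)
        x0,y0,x1,y1=b;m=np.zeros_like(g);m[y0:y1,x0:x1]=255*((g<60)&(h[...,1]<110))[y0:y1,x0:x1]
        q=biggest(m);yy,xx=np.nonzero(m*(cv2.drawContours(np.zeros_like(m),[q.reshape(-1,1,2)],-1,1,-1)));ww=60-g[yy,xx].astype(float);return np.average(xx,weights=ww),np.average(yy,weights=ww)
    bt2,bs2={"yellow":((188,182,202,196),(212,214,235,232)),"blue":((120,183,136,198),(180,262,202,282))}[n]
    p1,p2=hole(T,bt2),hole(S,bs2)
    print("roof",n,p1,p2,*tri(T,p1,S,p2),cv2.minAreaRect(w))
for n,(bt,bs) in {"green":((264,243,284,260),(303,183,322,202)),"brown":((334,177,352,193),(263,142,281,162))}.items():
    pal=((8,30,120),(30,170,255))
    a=biggest(mask(T,pal,bt));b=biggest(mask(S,pal,bs))
    p1=cv2.minEnclosingCircle(a)[0];x,y,w,h=cv2.boundingRect(b);p2=(x+w/2-.5,y+.28*w)
    print("knob",n,p1,cv2.boundingRect(a),(x,y,w,h),*tri(T,p1,S,p2),plane(T,p1,.084))
E
```

```text
yellow px (190.08828735351562, 254.3529510498047) (171, 234, 36, 41) side (270, 228, 45, 30) world ((0.43651604652404785, 0.1198146641254425), (0.09724009782075882, 0.08606242388486862), 13.089129447937012) ((0.43785807490348816, 0.12255416810512543), 0.05954538658261299)
   tri [0.4374 0.1212 0.0701] 0.003573725214945833
blue px (353.1499938964844, 252.0500030517578) (335, 232, 37, 42) side (311, 142, 39, 21) world ((0.43651142716407776, -0.32748943567276), (0.07763471454381943, 0.09995228052139282), 70.51263427734375) ((0.43601587414741516, -0.32762792706489563), 0.05951618403196335)
   tri [ 0.437  -0.3274  0.0781] 0.0014146178466690254
green px (132.52890014648438, 255.68783569335938) (116, 238, 34, 35) side (252, 270, 45, 34) world ((0.4349175691604614, 0.2780812680721283), (0.09146399050951004, 0.0911027267575264), 9.466822624206543) ((0.43824487924575806, 0.2741628587245941), 0.051186155527830124)
   tri [0.4352 0.2785 0.077 ] 0.00047707555403949634
brown px (274.0, 189.0) (259, 173, 31, 33) side (238, 165, 37, 22) world ((0.612991452217102, -0.11488601565361023), (0.083563610
[... 349 characters left out ...]
1869091966 ((0.6198117136955261, 0.1134735494852066), (0.09802142530679703, 0.10839493572711945), 71.24468231201172)
roof blue (np.float64(126.16901408450704), np.float64(190.30985915492957)) (np.float64(190.33079847908746), np.float64(270.33079847908743)) [0.6166 0.2965 0.0847] 0.0023661532270817286 ((0.6173955202102661, 0.2967090606689453), (0.096742182970047, 0.10742801427841187), 79.21267700195312)
knob green (272.868408203125, 250.23684692382812) (269, 246, 9, 9) (307, 185, 10, 15) [ 0.4454 -0.1082  0.0806] 0.0015489741040042454 [ 0.4449 -0.1083  0.084 ]
knob brown (341.5, 185.0) (336, 181, 12, 9) (267, 143, 8, 14) [ 0.6215 -0.3006  0.0848] 0.002630031348761809 [ 0.6203 -0.3011  0.084 ]
```

The top view shows brown's knob at about pixel (341,185), green's at (273,250), and the chimney holes at (192,188) and (126,190). Everything is located, and the two-view heights agree with the text. I'll start with the brown roof.

```bash
cat > go.py <<'E'
import sys,numpy as np
from bench import r
# go.py x y z [theta_deg]: remaining move in tool units
o=r.observe();R=np.array(o["ee_rot"]);p=np.array(o["eef_pos"]);t=np.array([float(v) for v in sys.argv[1:4]])
th=np.degrees(np.arctan2(R[1,0],R[0,0]))
print("t",o["time_s"],"p",p.round(4),"th",th.round(1),"tilt",R[:2,2].round(3),"units",(R.T@(t-p)/.05).round(2),"w",round(float(o["gripper_width"]),4),"F",np.round(o["ft_force"],1),"j7",round(o["joint_pos"][6],2))
if len(sys.argv)>4: print("turn z units",round(-(float(sys.argv[4])-th)/6,2))
E
python3 go.py 0.621 -0.301 0.26; python3 -m inch '[[[0,0,0],[0,0,-0.4],0.4],[[0,0,0],[0,0,-0.2],0.4],[[0,0,0],[0,0,0],0.4],[[0,0,0],[0,0,0],0.4],[[0,0,0],[0,0,0],0.4]]' 60; python3 go.py 0.621 -0.301 0.26
```

```text
t 0.15 p [ 0.1495 -0.6065  0.2307] th 13.8 tilt [-0.     0.001] units [10.62 -3.68 -0.58] w 0.0853 F [ 0.9 -0.4 -0.4] j7 -0.08
time_s: 0.65
eef_pos: [0.1495, -0.6064, 0.2605]
ee_rot: [[0.971, 0.239, -0.0], [0.239, -0.971, 0.001], [-0.0, -0.001, -1.0]]
ft_force: [0.7, 1.6, 0.3]
gripper_width: 0.0512
gripper_force: 0.0
t 0.65 p [ 0.1495 -0.6064  0.2605] th 13.9 tilt [-0.     0.001] units [ 1.062e+01 -3.670e+00  1.000e-02] w 0.0512 F [0.7 1.6 0.3] j7 -0.07
```

```bash
for i in 1 2 3; do python3 -m inch '[[[0,0,0],[0.7,-0.245,0],0.4],[[0,0,0],[0.7,-0.245,0],0.4],[[0,0,0],[0.7,-0.245,0],0.4],[[0,0,0],[0.7,-0.245,0],0.4],[[0,0,0],[0.7,-0.245,0],0.4]]' >/dev/null; done; python3 go.py 0.621 -0.301 0.15
```

```text
t 2.15 p [ 0.6162 -0.3018  0.2604] th 13.8 tilt [-0.001  0.   ] units [0.1  0.01 2.21] w 0.0512 F [ 0.6 -0.7  0.2] j7 -1.0
```

```bash
python3 -m inch '[[[0,0,0],[0.1,0,0.6],0.4],[[0,0,0],[0,0,0.8],0.4],[[0,0,0],[0,0,0.8],0.4],[[0,0,0],[0,0,0.4],0.4],[[0,0,0],[0,0,0],0.4]]' >/dev/null; python3 go.py 0.621 -0.301 0.057
python3 - <<'E'
from bench import r
import cv2
cv2.imwrite("pics/w1.png",r.camera("wrist")["frame"][:,:,::-1])
E
```

```text
t 2.65 p [ 0.6176 -0.3005  0.1268] th 13.9 tilt [-0.007  0.003] units [0.07 0.03 1.4 ] w 0.0509 F [0.5 1.  0.3] j7 -1.02
```

View pics/w1.png

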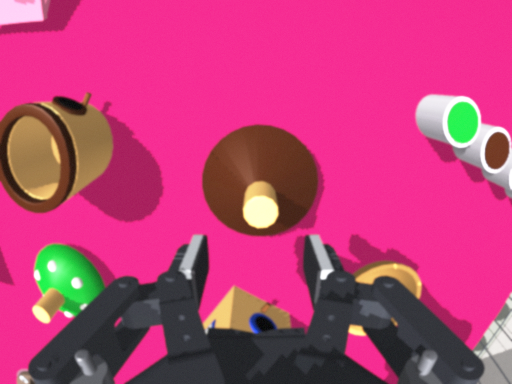

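The knob at (261,210) lies midway between the fingertips, so I'll go down and grip it.

```bash
python3 -m inch '[[[0,0,0],[0.04,0,0.5],0.4],[[0,0,0],[0,0,0.5],0.4],[[0,0,0],[0,0,0.38],0.4],[[0,0,0],[0,0,0],0.4],[[0,0,0],[0,0,0],0.4]]' >/dev/null; python3 go.py 0.621 -0.301 0.057;  python3 -m inch '[[[0,0,0],[0,0,0],1],[[0,0,0],[0,0,0],1],[[0,0,0],[0,0,0],1],[[0,0,0],[0,0,0],1],[[0,0,0],[0,0,0],1]]' 60;python3 go.py 0.621 -0.301 0.057
```

```text
t 3.2 p [ 0.6231 -0.3015  0.064 ] th 13.8 tilt [ 0.002 -0.001] units [-0.04 -0.02  0.14] w 0.0514 F [ 1.  -0.5  0.7] j7 -1.03
time_s: 3.7
eef_pos: [0.6234, -0.3018, 0.0643]
ee_rot: [[0.971, 0.239, 0.003], [0.239, -0.971, -0.001], [0.003, 0.002, -1.0]]
ft_force: [-0.3, -0.8, 7.8]
gripper_width: 0.0216
gripper_force: 58.4
t 3.7 p [ 0.6234 -0.3018  0.0643] th 13.8 tilt [ 0.003 -0.001] units [-0.04 -0.03  0.15] w 0.0216 F [-0.3 -0.8  7.8] j7 -1.03
```

```bash
python3 -m inch '[[[0,0,0],[0,0,0],0.4],[[0,0,0],[0,0,0],0.4],[[0,0,0],[-0.04,0,0.1],0.4],[[0,0,0],[0,0,0.1],0.4],[[0,0,0],[0,0,0],0.4]]' ; python3 go.py 0.621 -0.301 0.057;  python3 -m inch '[[[0,0,0],[0,0,0],1],[[0,0,0],[0,0,0],1],[[0,0,0],[0,0,0],1],[[0,0,0],[0,0,0],1],[[0,0,0],[0,0,0],1]]' 60;python3 go.py 0.621 -0.301 0.057
```

```text
time_s: 4.2
eef_pos: [0.6193, -0.3013, 0.051]
ee_rot: [[0.971, 0.239, -0.002], [0.239, -0.971, 0.001], [-0.002, -0.001, -1.0]]
ft_force: [-0.2, 0.4, 0.3]
gripper_width: 0.0515
gripper_force: 0.0
t 4.2 p [ 0.6193 -0.3013  0.051 ] th 13.8 tilt [-0.002  0.001] units [ 0.03  0.   -0.12] w 0.0515 F [-0.2  0.4  0.3] j7 -1.03
time_s: 4.7
eef_pos: [0.6202, -0.3016, 0.0523]
ee_rot: [[0.971, 0.239, -0.0], [0.239, -0.971, -0.0], [-0.0, 0.0, -1.0]]
ft_force: [-0.2, -1.1, -1.1]
gripper_width: 0.0226
gripper_force: 58.7
t 4.7 p [ 0.6202 -0.3016  0.0523] th 13.8 tilt [-0. -0.] units [ 0.02 -0.01 -0.09] w 0.0226 F [-0.2 -1.1 -1.1] j7 -1.03
```

```bash
python3 -m inch '[[[0,0,0],[0,0,-0.3],1],[[0,0,0],[0,0,-0.7],1],[[0,0,0],[0,0,-0.9],1],[[0,0,0],[0,0,-0.9],1],[[0,0,0],[0,0,-0.7],1]]' >/dev/null; python3 -m inch '[[[0,0,0],[0,0,-0.2],1],[[0,0,0],[0,0,0],1],[[0,0,0],[0,0,0],1],[[0,0,0],[0,0,0],1],[[0,0,0],[0,0,0],1]]' >/dev/null; python3 go.py 0.612 -0.115 0.22
```

```text
t 5.7 p [ 0.6195 -0.3013  0.2354] th 13.9 tilt [-0.003  0.001] units [ 0.75 -3.65  0.31] w 0.0222 F [ 1.  -0.8 -1.5] j7 -1.0
```

```bash
python3 -m inch '[[[0,0,0],[0.1,-0.4,0],1],[[0,0,0],[0.15,-0.75,0],1],[[0,0,0],[0.15,-0.8,0],1],[[0,0,0],[0.15,-0.8,0],1],[[0,0,0],[0.1,-0.6,0],1]]' >/dev/null; python3 -m inch '[[[0,0,0],[0.1,-0.3,0],1],[[0,0,0],[0,0,0],1],[[0,0,0],[0,0,0],1],[[0,0,0],[0,0,0],1],[[0,0,0],[0,0,0],1]]' >/dev/null; python3 go.py 0.612 -0.115 0.122
python3 - <<'E'
from bench import r
import cv2,pickle
c=r.camera("wrist");s=r.camera("side")
import numpy as np
cv2.imwrite("pics/w2.png",np.hstack([cv2.resize(c["frame"],(400,300)),cv2.resize(s["frame"][120:270,180:380],(400,300))])[:,:,::-1])
E
```

```text
t 6.7 p [ 0.6128 -0.1173  0.237 ] th 13.7 tilt [-0.    -0.001] units [-0.   -0.05  2.3 ] w 0.0226 F [-0.2 -0.6 -2. ] j7 -1.29
```

View pics/w2.png

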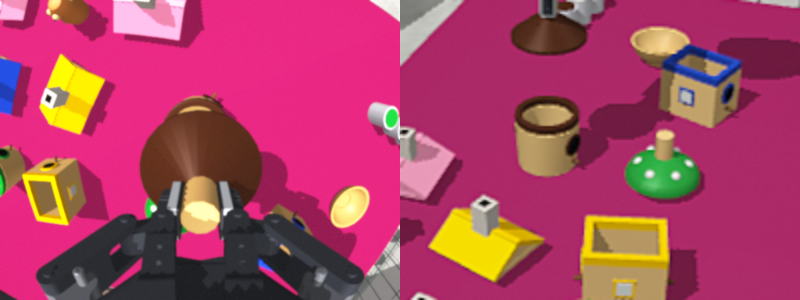

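The roof hangs level, centred above the brown house, so I'll lower it.

```bash
python3 -m inch '[[[0,0,0],[0,-0.05,0.4],1],[[0,0,0],[0,0,0.6],1],[[0,0,0],[0,0,0.5],1],[[0,0,0],[0,0,0.3],1],[[0,0,0],[0,0,0.2],1]]' >/dev/null; python3 -m inch '[[[0,0,0],[0,0,0.08],1],[[0,0,0],[0,0,0.04],1],[[0,0,0],[0,0,0.04],1],[[0,0,0],[0,0,0],1],[[0,0,0],[0,0,0],1]]' >/dev/null; python3 go.py 0.612 -0.115 0.122
```

```text
t 7.8 p [ 0.6127 -0.113   0.1299] th 13.8 tilt [ 0.001 -0.   ] units [-0.02  0.03  0.16] w 0.0228 F [ 0.7 -0.  -2.5] j7 -1.32
```

```bash
python3 -m inch '[[[0,0,0],[0,0,0.04],1],[[0,0,0],[0,0,0.04],1],[[0,0,0],[0,0,0.03],1],[[0,0,0],[0,0,0.02],1],[[0,0,0],[0,0,0],1]]' >/dev/null; python3 go.py 0.612 -0.115 0.122;python3 -m inch '[[[0,0,0],[0,0,0.02],1],[[0,0,0],[0,0,0.02],1],[[0,0,0],[0,0,0.02],1],[[0,0,0],[0,0,0],1],[[0,0,0],[0,0,0],1]]' >/dev/null; python3 go.py 0.612 -0.115 0.122
```

```text
t 8.3 p [ 0.6123 -0.113   0.1226] th 13.8 tilt [-0. -0.] units [-0.02  0.04  0.01] w 0.0224 F [ 0.4 -0.4 -2.3] j7 -1.32
t 8.8 p [ 0.6128 -0.1133  0.122 ] th 13.8 tilt [ 0.002 -0.001] units [-0.02  0.03  0.  ] w 0.0226 F [-6.9 -1.5 17.6] j7 -1.32
```

```bash
python3 -m inch '[[[0,0,0],[0,0,-0.02],1],[[0,0,0],[0,0,-0.01],0.4],[[0,0,0],[0,0,0],0.4],[[0,0,0],[0,0,0],0.4],[[0,0,0],[0,0,0],0.4]]' >/dev/null; python3 -m inch '[[[0,0,0],[0,0,-0.3],0.4],[[0,0,0],[0,0,-0.6],0.4],[[0,0,0],[0,0,-0.9],0.4],[[0,0,0],[0,0,-0.9],0.4],[[0,0,0],[0,0,-0.2],0.4]]' >/dev/null;  python3 go.py 0.445 -0.108 0.26 73
python3 - <<'E'
from bench import r
import cv2
s=r.camera("side")["frame"];t=r.camera("top")["frame"]
import numpy as np
cv2.imwrite("pics/s3.png",np.hstack([cv2.resize(t[120:270,180:380],(400,300)),cv2.resize(s[120:270,180:380],(400,300))])[:,:,::-1])
E
```

```text
t 9.8 p [ 0.6148 -0.113   0.272 ] th 13.8 tilt [ 0.008 -0.001] units [-3.27 -0.91  0.21] w 0.0515 F [0.9 0.3 0. ] j7 -1.29
turn z units -9.86
```

View pics/s3.png

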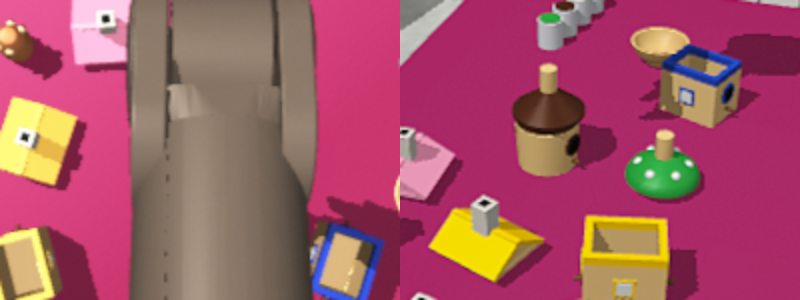

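Brown sits flat. Next is green; I'll turn first.

```bash
for i in 1 2; do python3 -m inch '[[[0,0,-0.98],[0,0,0],0.4],[[0,0,-0.98],[0,0,0],0.4],[[0,0,-0.98],[0,0,0],0.4],[[0,0,-0.98],[0,0,0],0.4],[[0,0,-0.98],[0,0,0],0.4]]' >/dev/null; done; python3 go.py 0.445 -0.108 0.11 73
```

```text
t 10.9 p [ 0.6114 -0.1129  0.2638] th 72.9 tilt [-0.004  0.001] units [-0.88 -3.2   3.09] w 0.0512 F [ 0.8 -0.3 -0.6] j7 -0.35
turn z units -0.02
```

```bash
python3 -m inch '[[[0,0,0],[-0.2,-0.7,0],0.4],[[0,0,0],[-0.2,-0.7,0],0.4],[[0,0,0],[-0.2,-0.7,0],0.4],[[0,0,0],[-0.2,-0.7,0],0.4],[[0,0,0],[-0.08,-0.4,0],0.4]]' >/dev/null;  python3 -m inch '[[[0,0,0],[0,0,0.3],0.4],[[0,0,0],[0,0,0.7],0.4],[[0,0,0],[0,0,0.7],0.4],[[0,0,0],[0,0,0.5],0.4],[[0,0,0],[0,0,0.4],0.4]]' >/dev/null; python3 -m inch '[[[0,0,0],[0,0,0.2],0.4],[[0,0,0],[0,0,0],0.4],[[0,0,0],[0,0,0],0.4],[[0,0,0],[0,0,0],0.4],[[0,0,0],[0,0,0],0.4]]' >/dev/null; python3 go.py 0.445 -0.108 0.053
```

```text
t 12.4 p [ 0.4471 -0.1074  0.1271] th 72.6 tilt [ 0.002 -0.   ] units [-0.02 -0.04  1.48] w 0.0514 F [0.2 0.7 0.4] j7 -0.37
```

```bash
python3 -m inch '[[[0,0,0],[0,-0.04,0.5],0.4],[[0,0,0],[0,0,0.5],0.4],[[0,0,0],[0,0,0.3],0.4],[[0,0,0],[0,0,0.16],0.4],[[0,0,0],[0,0,0],0.4]]' >/dev/null;  python3 -m inch '[[[0,0,0],[0,0,0],0.4],[[0,0,0],[0,0,0],1],[[0,0,0],[0,0,0],1],[[0,0,0],[0,0,0],1],[[0,0,0],[0,0,0],1]]' >/dev/null; python3 go.py 0.445 -0.108 0.053;  python3 -m inch '[[[0,0,0],[0,0,0],1],[[0,0,0],[0,0,-0.2],1],[[0,0,0],[0,0,-0.6],1],[[0,0,0],[0,0,-0.9],1],[[0,0,0],[0,0,-0.9],1]]' >/dev/null;  python3 -m inch '[[[0,0,0],[0,0,-0.8],1],[[0,0,0],[0,0,-0.3],1],[[0,0,0],[0,0,0],1],[[0,0,0],[0,0,0],1],[[0,0,0],[0,0,0],1]]' >/dev/null; python3 go.py 0.435 0.2785 0.24
```

```text
t 13.4 p [ 0.4451 -0.1067  0.0539] th 72.7 tilt [ 0.001 -0.   ] units [-0.02  0.01  0.02] w 0.0229 F [-1.7 -0.5  6.2] j7 -0.45
t 14.4 p [ 0.4435 -0.1065  0.2369] th 72.7 tilt [-0.003  0.001] units [ 7.3  -2.46 -0.06] w 0.0222 F [ 0.   0.1 -2.1] j7 -0.28
```

```bash
python3 -m inch '[[[0,0,0],[0.3,-0.1,0],1],[[0,0,0],[0.6,-0.2,0],1],[[0,0,0],[0.8,-0.27,0],1],[[0,0,0],[0.8,-0.27,0],1],[[0,0,0],[0.8,-0.27,0],1]]' >/dev/null;  python3 -m inch '[[[0,0,0],[0.8,-0.27,0],1],[[0,0,0],[0.8,-0.27,0],1],[[0,0,0],[0.8,-0.27,0],1],[[0,0,0],[0.6,-0.2,0],1],[[0,0,0],[0.6,-0.2,0],1]]' >/dev/null; python3 -m inch '[[[0,0,0],[0.4,-0.14,0],1],[[0,0,0],[0,0,0],1],[[0,0,0],[0,0,0],1],[[0,0,0],[0,0,0],1],[[0,0,0],[0,0,0],1]]' >/dev/null; python3 go.py 0.435 0.2785 0.14
```

```text
t 15.9 p [0.4363 0.2772 0.2379] th 72.6 tilt [-0.001 -0.001] units [ 0.02 -0.03  1.96] w 0.0228 F [ 0.4 -0.2 -2.1] j7 -1.19
```

```bash
python3 -m inch '[[[0,0,0],[0.02,-0.03,0.3],1],[[0,0,0],[0,0,0.6],1],[[0,0,0],[0,0,0.5],1],[[0,0,0],[0,0,0.3],1],[[0,0,0],[0,0,0.2],1]]' >/dev/null;  python3 -m inch '[[[0,0,0],[0,0,0.08],1],[[0,0,0],[0,0,0.08],1],[[0,0,0],[0,0,0.05],1],[[0,0,0],[0,0,0],1],[[0,0,0],[0,0,0],1]]' >/dev/null; python3 go.py 0.435 0.2785 0.124; python3 -m inch '[[[0,0,0],[0,0,0.04],1],[[0,0,0],[0,0,0.04],1],[[0,0,0],[0,0,0.03],1],[[0,0,0],[0,0,0],1],[[0,0,0],[0,0,0],1]]' >/dev/null; python3 go.py 0.435 0.2785 0.124
```

```text
t 16.9 p [0.4351 0.28   0.1332] th 72.7 tilt [0.001 0.   ] units [-0.03  0.01  0.18] w 0.0223 F [ 0.1  0.3 -1.5] j7 -1.29
t 17.4 p [0.4349 0.2798 0.1272] th 72.7 tilt [-0. -0.] units [-0.02  0.01  0.06] w 0.0223 F [ 0.8 -0.  -1.6] j7 -1.29
```

```bash
python3 -m inch '[[[0,0,0],[0,0,0.03],1],[[0,0,0],[0,0,0.03],1],[[0,0,0],[0,0,0.02],1],[[0,0,0],[0,0,0],1],[[0,0,0],[0,0,0],1]]' >/dev/null; python3 go.py 0.435 0.2785 0.124
```

```text
t 17.9 p [0.435  0.2802 0.1241] th 72.7 tilt [0.001 0.   ] units [-0.03  0.01  0.  ] w 0.0222 F [-2.4 -2.   7.9] j7 -1.3
```

Contact. I'll release and go up, then on to the blue roof (θ 79.2).

```bash
python3 -m inch '[[[0,0,0],[0,0,0.01],1],[[0,0,0],[0,0,0],0.4],[[0,0,0],[0,0,0],0.4],[[0,0,0],[0,0,0],0.4],[[0,0,0],[0,0,0],0.4]]' >/dev/null; python3 -m inch '[[[0,0,0],[0,0,-0.3],0.4],[[0,0,0],[0,0,-0.6],0.4],[[0,0,0],[0,0,-0.9],0.4],[[0,0,0],[0,0,-0.6],0.4],[[0,0,-0.5],[0,0,-0.2],0.4]]' >/dev/null; python3 -m inch '[[[0,0,-0.5],[0,0,0],0.4],[[0,0,0],[0,0,0],0.4],[[0,0,0],[0,0,0],0.4],[[0,0,0],[0,0,0],0.4],[[0,0,0],[0,0,0],0.4]]' >/dev/null; python3 go.py 0.6166 0.2965 0.13 79.2
```

```text
t 19.4 p [0.4348 0.2797 0.2524] th 78.6 tilt [-0.001 -0.   ] units [1.05 3.5  2.45] w 0.0513 F [-0.3  0.   0.5] j7 -1.09
turn z units -0.1
```

```bash
python3 -m inch '[[[0,0,-0.1],[0.21,0.7,0],0.4],[[0,0,0],[0.21,0.7,0],0.4],[[0,0,0],[0.21,0.7,0],0.4],[[0,0,0],[0.21,0.7,0],0.4],[[0,0,0],[0.21,0.7,0],0.4]]' >/dev/null;  python3 -m inch '[[[0,0,0],[0,0,0.3],0.4],[[0,0,0],[0,0,0.7],0.4],[[0,0,0],[0,0,0.7],0.4],[[0,0,0],[0,0,0.5],0.4],[[0,0,0],[0,0,0.3],0.4]]' >/dev/null; python3 -m inch '[[[0,0,0],[0,0,0],0.4],[[0,0,0],[0,0,0],0.4],[[0,0,0],[0,0,0],0.4],[[0,0,0],[0,0,0],0.4],[[0,0,0],[0,0,0],0.4]]' >/dev/null; python3 go.py 0.6166 0.2965 0.055 79.2
python3 - <<'E'
from bench import r
import cv2,numpy as np
c=r.camera("wrist");s=r.camera("side")
cv2.imwrite("pics/w4.png",np.hstack([cv2.resize(c["frame"],(400,300)),cv2.resize(s["frame"][150:330,100:340],(400,300))])[:,:,::-1])
E
```

```text
t 20.9 p [0.6171 0.2986 0.1289] th 79.2 tilt [0.001 0.001] units [-0.05 -0.    1.48] w 0.0513 F [ 0.3 -0.5  0.2] j7 -1.02
turn z units 0.01
```

View pics/w4.png

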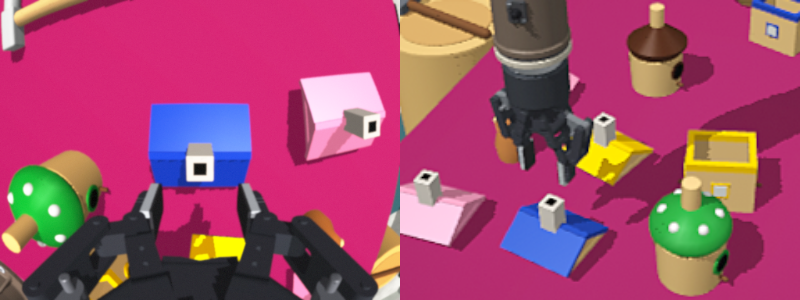

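Green is seated, and the blue chimney (200,170 in the left half) is centred and square to the fingers.

```bash
python3 -m inch '[[[0,0,0],[-0.04,0,0.5],0.4],[[0,0,0],[0,0,0.5],0.4],[[0,0,0],[0,0,0.3],0.4],[[0,0,0],[0,0,0.16],0.4],[[0,0,0],[0,0,0],0.4]]' >/dev/null;  python3 -m inch '[[[0,0,0],[0,0,0],0.4],[[0,0,0],[0,0,0],1],[[0,0,0],[0,0,0],1],[[0,0,0],[0,0,0],1],[[0,0,0],[0,0,0],1]]' >/dev/null; python3 go.py 0.6166 0.2965 0.054 79.2;  python3 -m inch '[[[0,0,0],[0,0,0],1],[[0,0,0],[0,0,-0.2],1],[[0,0,0],[0,0,-0.6],1],[[0,0,0],[0,0,-0.9],1],[[0,0,0],[0,0,-0.9],1]]' >/dev/null;  python3 -m inch '[[[0,0,0],[0,0,-0.9],1],[[0,0,0],[0,0,-0.7],1],[[0,0,0],[0,0,-0.3],1],[[0,0,0],[0,0,0],1],[[0,0,0],[0,0,0],1]]' >/dev/null; python3 go.py 0.4365 -0.3275 0.28 70.5
```

```text
t 22.0 p [0.617  0.2969 0.056 ] th 79.2 tilt [0.002 0.001] units [-0.01 -0.01  0.04] w 0.0233 F [-0.9 -1.6  6.1] j7 -1.06
turn z units 0.01
t 23.0 p [0.6157 0.2958 0.2778] th 79.3 tilt [-0.002 -0.002] units [-12.92  -1.2   -0.02] w 0.0229 F [-0.9  1.3 -2.6] j7 -0.95
turn z units 1.46
```

```bash
python3 -m inch '[[[0,0,0.73],[0,0,0],1],[[0,0,0.73],[0,0,0],1],[[0,0,0],[-0.4,0,0],1],[[0,0,0],[-0.7,0,0],1],[[0,0,0],[-0.8,0.056,0],1]]' >/dev/null; for i in 1 2; do python3 -m inch '[[[0,0,0],[-0.8,0.056,0],1],[[0,0,0],[-0.8,0.056,0],1],[[0,0,0],[-0.8,0.056,0],1],[[0,0,0],[-0.8,0.056,0],1],[[0,0,0],[-0.8,0.056,0],1]]' >/dev/null; done; python3 -m inch '[[[0,0,0],[-0.8,0.056,0],1],[[0,0,0],[-0.8,0.056,0],1],[[0,0,0],[-0.8,0.056,0],1],[[0,0,0],[-0.4,0,0],1],[[0,0,0],[-0.25,0,0],1]]' >/dev/null; python3 -m inch '[[[0,0,0],[0,0,0],1],[[0,0,0],[0,0,0],1],[[0,0,0],[0,0,0],1],[[0,0,0],[0,0,0],1],[[0,0,0],[0,0,0],1]]' >/dev/null; python3 go.py 0.4365 -0.3275 0.14 70.5
python3 - <<'E'
from bench import r
import cv2,numpy as np
c=r.camera("wrist");s=r.camera("top")
cv2.imwrite("pics/w5.png",np.hstack([cv2.resize(c["frame"],(400,300)),cv2.resize(s["frame"][150:330,260:500],(400,300))])[:,:,::-1])
E
```

```text
t 25.5 p [ 0.4375 -0.3262  0.28  ] th 70.6 tilt [ 0. -0.] units [-0.03 -0.01  2.8 ] w 0.023 F [-0.6  0.  -1.5] j7 0.08
turn z units 0.01
```

View pics/w5.png

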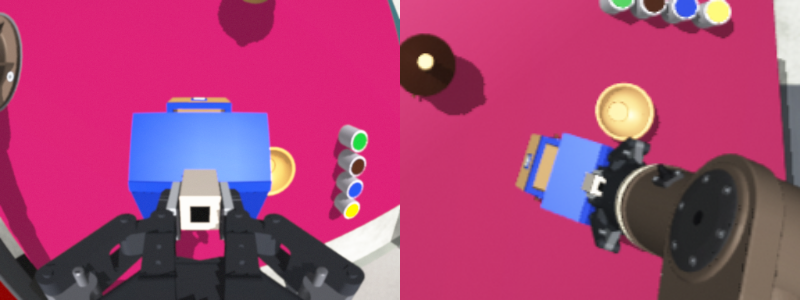

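The roof is over the blue house and aligned with it.

```bash
python3 -m inch '[[[0,0,0],[-0.03,-0.01,0.4],1],[[0,0,0],[0,0,0.7],1],[[0,0,0],[0,0,0.8],1],[[0,0,0],[0,0,0.5],1],[[0,0,0],[0,0,0.3],1]]' >/dev/null;  python3 -m inch '[[[0,0,0],[0,0,0.08],1],[[0,0,0],[0,0,0.08],1],[[0,0,0],[0,0,0.05],1],[[0,0,0],[0,0,0],1],[[0,0,0],[0,0,0],1]]' >/dev/null; python3 go.py 0.4365 -0.3275 0.126; python3 -m inch '[[[0,0,0],[0,0,0.03],1],[[0,0,0],[0,0,0.03],1],[[0,0,0],[0,0,0.03],1],[[0,0,0],[0,0,0],1],[[0,0,0],[0,0,0],1]]' >/dev/null; python3 go.py 0.4365 -0.3275 0.126
```

```text
t 26.6 p [ 0.4364 -0.3285  0.135 ] th 70.5 tilt [ 0.001 -0.001] units [ 0.02 -0.01  0.18] w 0.0232 F [ 0.4 -0.1 -2.5] j7 0.01
t 27.1 p [ 0.436  -0.3282  0.1297] th 70.5 tilt [-0.  0.] units [0.02 0.   0.07] w 0.0231 F [-0.  -0.6 -2.4] j7 0.01
```

```bash
python3 -m inch '[[[0,0,0],[0,0,0.03],1],[[0,0,0],[0,0,0.03],1],[[0,0,0],[0,0,0.02],1],[[0,0,0],[0,0,0],1],[[0,0,0],[0,0,0],1]]' >/dev/null; python3 go.py 0.4365 -0.3275 0.126
```

```text
t 27.6 p [ 0.436  -0.3283  0.126 ] th 70.5 tilt [-0. -0.] units [ 0.02  0.   -0.  ] w 0.0231 F [-2.4  0.9  2. ] j7 0.01
```

```bash
python3 -m inch '[[[0,0,0],[0,0,0.02],1],[[0,0,0],[0,0,0],1],[[0,0,0],[0,0,0],0.4],[[0,0,0],[0,0,0],0.4],[[0,0,0],[0,0,0],0.4]]' ; python3 -m inch '[[[0,0,0],[0,0,0],0.4],[[0,0,0],[0,0,-0.3],0.4],[[0,0,0],[0,0,-0.6],0.4],[[0,0,0],[0,0,-0.9],0.4],[[0,0,0],[0,0,-0.8],0.4]]' >/dev/null; python3 -m inch '[[[0,0,0],[0,0,0],0.4],[[0,0,0],[0,0,0],0.4],[[0,0,0],[0,0,0],0.4],[[0,0,0],[0,0,0],0.4],[[0,0,0],[0,0,0],0.4]]' >/dev/null; python3 go.py 0.6187 0.1127 0.26 71.2
python3 - <<'E'
from bench import r
from h import *
s=r.camera("side")
cv2.imwrite("pics/s6.png",cv2.resize(s["frame"][110:290,180:420],(640,480))[:,:,::-1])
t=r.camera("top");pickle.dump(t,open("t6.pkl","wb"));cv2.imwrite("pics/t6.png",cv2.resize(t["frame"][225:285,160:220],(600,600),interpolation=cv2.INTER_CUBIC)[:,:,::-1])
E
```

```text
time_s: 28.1
eef_pos: [0.4362, -0.3283, 0.1247]
ee_rot: [[0.334, 0.943, 0.0], [0.943, -0.334, -0.0], [0.0, 0.0, -1.0]]
ft_force: [0.7, 0.1, 0.0]
gripper_width: 0.0512
gripper_force: 0.0
t 29.1 p [ 0.4356 -0.328   0.2536] th 70.5 tilt [-0.002  0.001] units [ 9.53  0.51 -0.12] w 0.0517 F [0.1 0.1 1.1] j7 0.08
turn z units -0.12
```

View pics/s6.png

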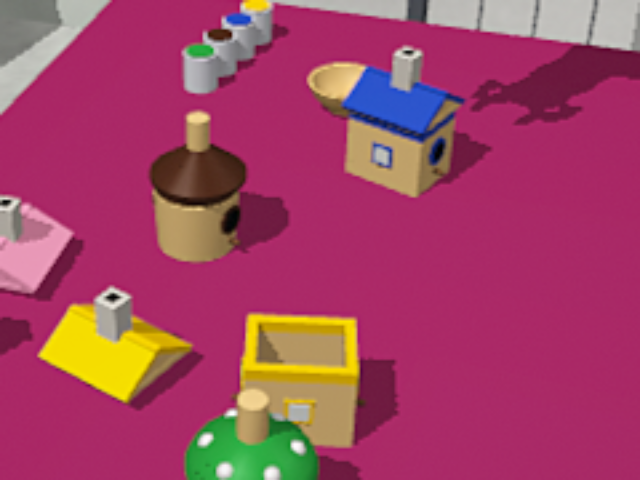

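View pics/t6.png

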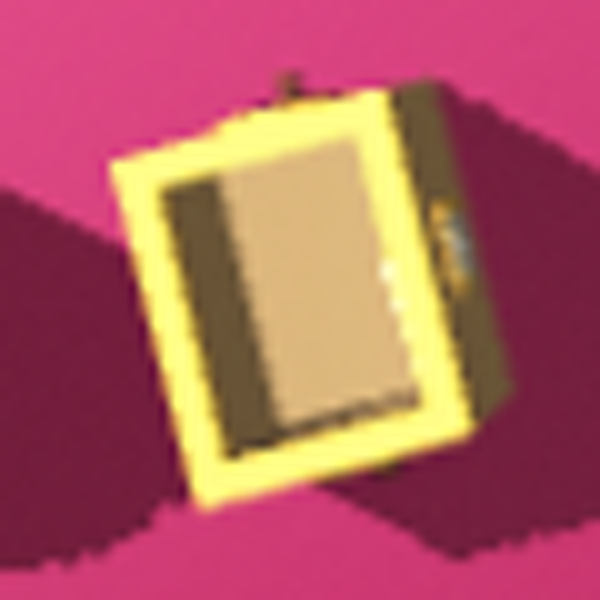

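Blue is seated flat. The yellow rim corners, averaged in the crop, put the house centre at about pixel (188.9,254.4), i.e. (0.437, 0.122). Now the yellow roof.

```bash
for i in 1 2; do python3 -m inch '[[[0,0,-0.01],[0.8,0.043,0],0.4],[[0,0,-0.02],[0.8,0.043,0],0.4],[[0,0,-0.01],[0.8,0.043,0],0.4],[[0,0,-0.01],[0.8,0.043,0],0.4],[[0,0,-0.01],[0.8,0.043,0],0.4]]' >/dev/null; done; python3 -m inch '[[[0,0,0],[0.8,0.04,0],0.4],[[0,0,0],[0.7,0.04,0],0.4],[[0,0,0],[0,0,0],0.4],[[0,0,0],[0,0,0.4],0.4],[[0,0,0],[0,0,0.7],0.4]]' >/dev/null; python3 -m inch '[[[0,0,0],[0,0,0.7],0.4],[[0,0,0],[0,0,0.4],0.4],[[0,0,0],[0,0,0.2],0.4],[[0,0,0],[0,0,0],0.4],[[0,0,0],[0,0,0],0.4]]' >/dev/null; python3 go.py 0.6187 0.1127 0.055 71.2
```

```text
t 31.2 p [0.6162 0.1122 0.1358] th 71.2 tilt [0.001 0.   ] units [0.02 0.04 1.62] w 0.0512 F [1.  0.1 0.1] j7 -0.87
turn z units -0.0
```

```bash
python3 -m inch '[[[0,0,0],[0.02,0.04,0.5],0.4],[[0,0,0],[0,0,0.5],0.4],[[0,0,0],[0,0,0.4],0.4],[[0,0,0],[0,0,0.2],0.4],[[0,0,0],[0,0,0],0.4]]' >/dev/null;  python3 -m inch '[[[0,0,0],[0,0,0],0.4],[[0,0,0],[0,0,0],1],[[0,0,0],[0,0,0],1],[[0,0,0],[0,0,0],1],[[0,0,0],[0,0,0],1]]' >/dev/null; python3 go.py 0.6187 0.1127 0.054 71.2;  python3 -m inch '[[[0,0,0],[0,0,0],1],[[0,0,0],[0,0,-0.2],1],[[0,0,0],[0,0,-0.6],1],[[0,0,0],[0,0,-0.9],1],[[0,0,0],[0,0,-0.9],1]]' >/dev/null;  python3 -m inch '[[[0,0,0],[0,0,-0.9],1],[[0,0,0],[0,0,-0.5],1],[[0,0,0],[0,0,0],1],[[0,0,-0.8],[0,0,0],1],[[0,0,-0.9],[0,0,0],1]]' >/dev/null; python3 -m inch '[[[0,0,-0.9],[0,0,0],1],[[0,0,-0.9],[0,0,0],1],[[0,0,-0.9],[0,0,0],1],[[0,0,-0.9],[0,0,0],1],[[0,0,0],[0,0,0],1]]' >/dev/null;python3 go.py 0.437 0.122 0.26 103.4
```

```text
t 32.2 p [0.6186 0.1128 0.0561] th 71.2 tilt [0.002 0.   ] units [-0.    0.    0.04] w 0.0232 F [-1.4 -0.4  7.3] j7 -0.92
turn z units 0.0
t 33.7 p [0.6173 0.1121 0.2538] th 103.1 tilt [-0.002 -0.   ] units [ 1.01 -3.47 -0.12] w 0.023 F [ 0.3  0.4 -1.5] j7 -0.3
turn z units -0.05
```

```bash
python3 -m inch '[[[0,0,0],[0.15,-0.4,0],1],[[0,0,0],[0.2,-0.7,0],1],[[0,0,0],[0.2,-0.8,0],1],[[0,0,0],[0.2,-0.8,0],1],[[0,0,0],[0.2,-0.5,0],1]]' >/dev/null; python3 -m inch '[[[0,0,0],[0.06,-0.27,0],1],[[0,0,0],[0,0,0],1],[[0,0,0],[0,0,0],1],[[0,0,0],[0,0,0],1],[[0,0,0],[0,0,0],1]]' >/dev/null;python3 go.py 0.437 0.122 0.14 103.4
```

```text
t 34.7 p [0.4383 0.1226 0.2546] th 102.9 tilt [-0.     0.001] units [-0.01 -0.03  2.29] w 0.0228 F [-0.7 -0.2 -1.8] j7 -0.33
turn z units -0.08
```

```bash
python3 -m inch '[[[0,0,-0.08],[-0.01,-0.03,0.3],1],[[0,0,0],[0,0,0.6],1],[[0,0,0],[0,0,0.7],1],[[0,0,0],[0,0,0.4],1],[[0,0,0],[0,0,0.2],1]]' >/dev/null;  python3 -m inch '[[[0,0,0],[0,0,0.08],1],[[0,0,0],[0,0,0.08],1],[[0,0,0],[0,0,0.06],1],[[0,0,0],[0,0,0],1],[[0,0,0],[0,0,0],1]]' >/dev/null; python3 go.py 0.437 0.122 0.126; python3 -m inch '[[[0,0,0],[0,0,0.03],1],[[0,0,0],[0,0,0.03],1],[[0,0,0],[0,0,0.02],1],[[0,0,0],[0,0,0],1],[[0,0,0],[0,0,0],1]]' >/dev/null; python3 go.py 0.437 0.122 0.126
```

```text
t 35.7 p [0.4365 0.1219 0.1343] th 103.5 tilt [0.001 0.   ] units [-0.    0.01  0.17] w 0.0231 F [ 0.4  0.5 -1.2] j7 -0.48
t 36.2 p [0.4361 0.1218 0.1298] th 103.5 tilt [-0. -0.] units [-0.    0.02  0.08] w 0.0229 F [ 0.1  0.2 -1.7] j7 -0.49
```

```bash
python3 -m inch '[[[0,0,0],[0,0,0.03],1],[[0,0,0],[0,0,0.03],1],[[0,0,0],[0,0,0.03],1],[[0,0,0],[0,0,0],1],[[0,0,0],[0,0,0],1]]' >/dev/null; python3 go.py 0.437 0.122 0.126
```

```text
t 36.7 p [0.4362 0.1218 0.126 ] th 103.5 tilt [ 0.001 -0.001] units [-0.    0.02  0.  ] w 0.0231 F [-3.  -2.  12.6] j7 -0.49
```

```bash
python3 -m inch '[[[0,0,0],[0,0,0],0.4],[[0,0,0],[0,0,0],0.4],[[0,0,0],[0,0,0],0.4],[[0,0,0],[0,0,0],0.4],[[0,0,0],[0,0,-0.2],0.4]]' >/dev/null; for i in 1 2; do python3 -m inch '[[[0,0,0],[0,0,-0.5],0.4],[[0,0,0],[0,0,-0.7],0.4],[[0,0,0],[0,0,-0.7],0.4],[[0,0,0],[0,0,-0.7],0.4],[[0,0,0],[0,0,-0.4],0.4]]' >/dev/null; done; python3 -m inch '[[[0,0,0],[0,0,0],0.4],[[0,0,0],[0,0,0],0.4],[[0,0,0],[0,0,0],0.4],[[0,0,0],[0,0,0],0.4],[[0,0,0],[0,0,0],0.4]]'
python3 - <<'E'
from bench import r
from h import *
s=r.camera("side")["frame"];w=r.camera("wrist")["frame"]
cv2.imwrite("pics/f.png",np.hstack([cv2.resize(s[110:340,120:400],(487,400)),cv2.resize(w,(313,400))])[:,:,::-1])
E
```

```text
time_s: 38.7
eef_pos: [0.4358, 0.1217, 0.4346]
ee_rot: [[-0.233, 0.972, -0.001], [0.972, 0.233, -0.0], [0.0, -0.001, -1.0]]
ft_force: [0.6, -0.7, 0.5]
gripper_width: 0.0508
gripper_force: 0.0
```

View pics/f.png

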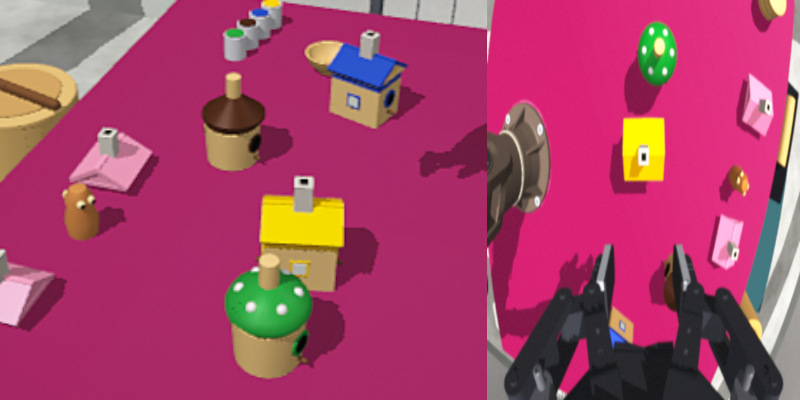

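All four roofs sit flat in the picture, and the owl (82,212) and bowl (325,57) haven't moved. Each roof met its rim at the expected height.

```bash
python3 -c "
from bench import r
print(r.finish_job())"
```

```text
the job is handed in; nothing more can be done
None
```

All four roofs were set down on the houses of their own colour and the job was handed in at about 39 s; they looked flat and centred in the last picture, but the hand-in returned no verdict.

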